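Set the analyser's extending leg to the index and close its cam lever while holding it

ROBOT

A 6-joint arm with a two-finger parallel gripper is mounted at the origin on the work surface. World frame = base frame: x ahead of the robot, y to its left, z up, the work surface at z = 0. Lengths are in m, angles in degrees, forces in N, time in s.
With the tool pointing down it reaches from about 0.4 to 0.825 m from the base axis. Payload 7 kg.
Tool frame: the origin (TCP) lies midway between the tips of the shut fingers; the grasp point (between the pads) lies 19 mm behind it; z points along the fingers, y is the line along which they close (so a half turn about z gives the same grasp; the last joint's range is limited). The gripper opens to 88 mm and grips with 3 to 60 N. Pads are 19 mm wide; open, the fingers measure 130 mm over their backs; the gripper's body (78 mm by 193 mm) begins 47 mm behind the grasp point.
Start: joints at [-53.623, 20.546, 0.682, 0, -70.136, -16.507], TCP at [0.229, -0.635, 0.227] pointing down, gripper open.
Joint ranges: [-176.03, 176.03], [-82.01, 121.73], [-58.28, 71.71], [-173.87, 95.51], [-174.79, -0.11], [-173.66, 173.66]. Speed limits (degrees/s): [136.94, 136.94, 172.46, 180, 180, 180].

INTERFACE

Orientations are given as [roll, pitch, yaw] about the fixed x, y, z axes, in that order (R = Rz(yaw) Ry(pitch) Rx(roll)).
In Python, from plant import ctrl gives the robot as it stands.
- The arm moves only by the tool arm_command, never from a script. Its argument "steps" is a list of rows, each an object with "translation": the shift along the tool's x, y, z in mm, a list of three; "rotation": the turn, a rotation vector about the tool's x, y, z in units of 5 degrees (1.0 is 5 degrees), a list of three; "claw": the finger opening in mm, from 0 to 87.6. In form: [{"translation": [x, y, z], "rotation": [rx, ry, rz], "claw": claw}, ...]. A call has 1 to 5 rows; each row is the pose to reach, as a shift and turn from the pose commanded when the call began, along the tool's axes at that moment; what a row does not reach only later rows make up. A row lasts 1/10 s, in which the tool goes at most 50 mm and 8.59 degrees, less where a joint would pass 70% of its speed; a pose out of reach is approached as far as the arm can. A call with a gripper value outside its range is refused whole. The fingers move at their own pace and stop on an object; the grip force is fixed at half the most. Time passes only in rows, so rows that repeat a pose let the fingers close. It gives the time, the measured TCP pose, the force, the opening and the grip force at its end, in the units of the state.
- ctrl.get_obs(): the state, without advancing time (a new reading comes with each control period).
- ctrl.snapshot(name): name is "scene" or "side" or "wrist"; returns (picture, depth): 480x640x3 uint8, red, green, blue; 480x640 float32, m along the optical axis (not along the pixel's ray), 0 where there is no reading.
- ctrl.calibration(name): a dict with "vertical_fov" (degrees; the focal length in pixels is half the picture's height over the tangent of half this angle, whatever the lens; pixels are square), "cx", "cy" (the principal point, pixels), "rvec" (rotation vector, rad) and "tvec" (3), from world to camera coordinates, as OpenCV has them; the wrist camera has in their place "hand_eye" (4x4, takes a point from camera to tool coordinates, whose origin is the TCP and whose axes are the flange's). Camera axes: x right, y down, z forward; pixel columns grow to the right and rows downward; lengths in m; the calibration is good to about 2 mm. A picture is of the moment at which its call begins: read the wrist's pose just before it. calibration takes no time and is no camera call.
- ctrl.close_job(): hands the job in; it is judged then, once.
The state is a dict: "clock": time; "joint_pos": joint angles; "qvel": joint speeds; "tau": joint torques, N m; "tool_pos": TCP position; "orientation": TCP orientation; "force": force on the tool from outside, world axes, zero at the start; "moment": the same for the moment, N m; "opening": finger opening in m; "gripper_force": force on a finger pad.
Only numpy, scipy, OpenCV 4.12 (cv2) and the standard library are available. Lean on these libraries where they do the work, as an engineer would, in place of code of your own. Each camera call takes 0.05 s, during which the arm holds its last target. There are 200 camera calls.

TASK

Take the crossbar of the spring-loaded extending leg and pull it out, with the lever still open, until the bar's pointed end stands in line with the blade of the index rider on the rule. Hold it at that length while you swing the long cam lever fully closed against its stop, then finish still holding the bar there with the lever closed: do not let go. The lever must not be swung while the leg is away from the index, and leave the other things on the bench where they are.

Things in the scene. Friction and masses are not known exactly. Their poses are not given: they have to be found in the camera images.
- bar_mid (a point): Centre of the leg's level aluminium crossbar: 170 mm long (its y), 14 mm thick (its x), 16 mm high, centre 95 mm above the bench; a neck at its middle (24 mm along y, as thick as the bar) stands on the leg tube, whose top is 38 mm below. The leg pulls out along -x, towards the robot; +y is left seen from there; z up. Behind the bar (+x) 45 mm are free. Fingers straddling it with 2-3 mm play can slide along it.
- bar_tip (a point): Point of the small round steel pointer (12 mm across) on the right-hand (-y) end of the crossbar, 95 mm from the bar's centre; moves with the leg; same axes as bar_mid.
- mark (a point): Tip of the upright blade of the index rider: a small steel post, 106 mm high in all, fixed on the aluminium rule to the right of the leg. The tip is about 11 mm beyond the bar's pointer along y, at the bar's height. Axes parallel to the bar's: the leg is at its length when bar_tip is at x = 0 along this point's axes.
- leg (a joint): How far the leg, a 24 mm square tube in a cream sleeve fixed to the bench, is pulled out, m: 0 = home, where it starts, 0.115 = end stop. The index lies between 0.03 and 0.08. A spring pulls it back with 4 to 9 N all the way, lever open or closed, so a leg that is let go runs home.
- lever (a joint): Angle of the cam lever, rad: 0 = fully open, pointing from its pivot out over the bar and 0.3 rad to the left (+y) of the pull direction; 0.6 = fully closed on its stop, 0.3 rad to the right (-y). It starts between 0 and 0.1, is stiff (0.25 N m) and stays where it is left. It pivots on the fixed sleeve and does not move with the leg.
- lever_pivot (a point): Lever's vertical pivot axis on the sleeve's nose, 115 mm above the bench, 65 mm behind the bar's centre when the leg is home. The lever is a steel bar 12 mm wide, level, 109 to 121 mm above the bench (6 mm over the bar), ending 193 mm from the pivot; pivot cap up to 127 mm. Fingers straddling the bar reach up past it, so moving them along the bar to the right pushes it closed. Axes turn with the lever.
- lever_end (a point): Centre of the round grey knob (20 mm across, 14 mm high) at the end of the lever, 183 mm from the pivot.

How it is judged (in metres and radians):
On the way, in this order (a step that is already met when the one before it is completed fails the run):
1. the leg is held by the fingers at the index with the lever still open (x of bar_tip in the frame of mark between -0.006 and 0.006 m and contact force between the fingers and leg above 1 N and value of joint lever below 0.2 rad), for 0.2 s.
2. the lever is swung fully closed while the fingers hold the leg at the index (x of bar_tip in the frame of mark between -0.007 and 0.007 m and contact force between the fingers and leg above 1 N and value of joint lever above 0.55 rad), for 0.2 s.
At the end, for the whole second after the job is handed in: Pointer within 7 mm of the index blade along the pull (6 mm when first held there, lever under 0.2 rad), lever closed past 0.55 of 0.6 rad, leg still, and the fingers still holding it (over 1 N on the leg) through the last second (all of step 2 and velocity of joint leg between -0.01 and 0.01 m/s); the arm keeps its last pose, push and grip.
It fails at once if the lever is swung (past 0.2 rad) while the leg is more than 12 mm from the index (value of joint lever above 0.2 rad and not (x of bar_tip in the frame of mark between -0.012 and 0.012 m)).
It fails at once if another thing on the bench is pushed more than 30 mm from its place (distance of any of beaker, jar, washbottle, mouse, scoop, dish, standard from where it was at the start of the episode above 0.03 m).
It also fails if it takes over 46 s, if anything falls off the work surface, if the arm or the gripper's body presses on something with over 40 N, if the wrist force passes 120 N, or if a joint passes its speed limit or range.

## Working session

There is one attempt and no reset: what is moved stays moved. The work goes in short steps, Python scripts to look and compute and a tool call to move; the robot and the scene stay as the last step left them, time stands still between calls to the robot, and variables do not carry over. Pictures are saved under pics/ and viewed, at most 13 in all, crops included, and the job is handed in when it is done.

Besides the shell and the picture viewer there is one more tool, called after ">>>" by a JSON object that holds its "method" and its "body". arm_command: Moves the arm, as the interface text tells. Its arguments: {"type":"object","properties":{"steps":{"type":"array"}},"required":["steps"]}

```bash
mkdir -p pics; cat > h.py <<'E'
import numpy as np, cv2
from scipy.spatial.transform import Rotation as R
from plant import ctrl
def K(c):
    f=240/np.tan(np.radians(c['vertical_fov'])/2); return f,c['cx'],c['cy']
def tool():
    o=ctrl.get_obs(); T=np.eye(4); T[:3,:3]=R.from_euler('xyz',o['orientation'],degrees=True).as_matrix(); T[:3,3]=o['tool_pos']; return T
def cloud(name,d,T=None):
    c=ctrl.calibration(name); f,cx,cy=K(c)
    v,u=np.mgrid[:480,:640]; P=np.stack([(u-cx)*d/f,(v-cy)*d/f,d],-1)
    if name=='wrist':
        M=T@np.array(c['hand_eye']); return P@M[:3,:3].T+M[:3,3]
    r=R.from_rotvec(np.ravel(c['rvec'])).as_matrix(); return (P-np.ravel(c['tvec']))@r
E
python3 - <<'E'
from h import *
o=ctrl.get_obs(); print(o)
for n in('scene','side'):
    print(ctrl.calibration(n))
    p,d=ctrl.snapshot(n); cv2.imwrite(f'pics/{n}0.png',p[:,:,::-1]); np.save(f'{n}0.npy',cloud(n,d)); print((d>0).mean())
E
```

```text
{'clock': 0.0, 'joint_pos': array([-5.36236351e+01,  2.05907268e+01,  6.34287410e-01, -2.09984950e-02,
       -7.01351508e+01, -1.65068484e+01]), 'qvel': array([-0.02127258,  0.01158169,  0.10982219, -0.02562726,  0.04102622,
        0.18312302]), 'tau': array([ 8.41993005e-04, -5.82717955e+01,  2.93066114e+01,  6.99734107e+00,
        6.89045613e-03, -2.41413736e-04]), 'tool_pos': array([ 0.22923477, -0.63436823,  0.22563182]), 'orientation': array([ 1.79906575e+02, -7.09973857e-03, -1.60137629e+02]), 'force': array([-0.03805106, -0.98207985, -0.20382155]), 'moment': array([ 0.00123108, -0.000736  , -0.00775526]), 'gripper_force': 0.0, 'opening': 0.08723226760841521}
{'vertical_fov': 55.03223771591329, 'cx': 318.4079567766808, 'cy': 241.40386807580234, 'rvec': array([ 1.47156105,  2.16117652, -0.8185197 ]), 'tvec': array([ 0.23789504, -0.34334306,  1.11295699])}
0.9959440104166667
{'vertical_fov': 54.320786356678326, 'cx': 312.60702812634435, 'cy': 238.9326451259413, 'rvec': array([ 1.05624248, -2.51727814,  0.92031736]), 'tvec': array([0.40658019, 0.45378619, 0.49173256])}
0.996015625
```

View pics/scene0.png

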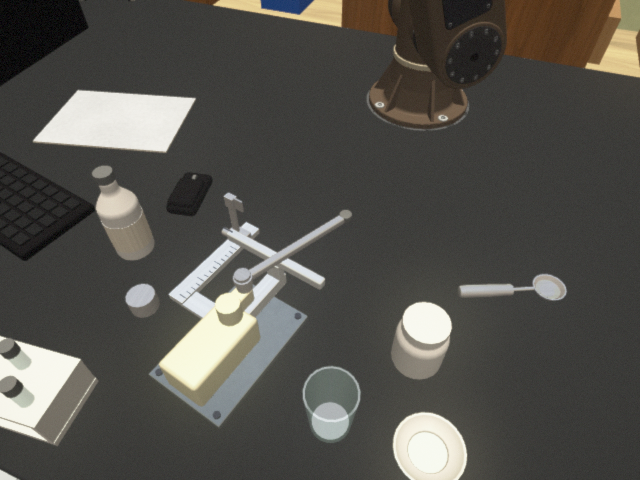

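View pics/side0.png

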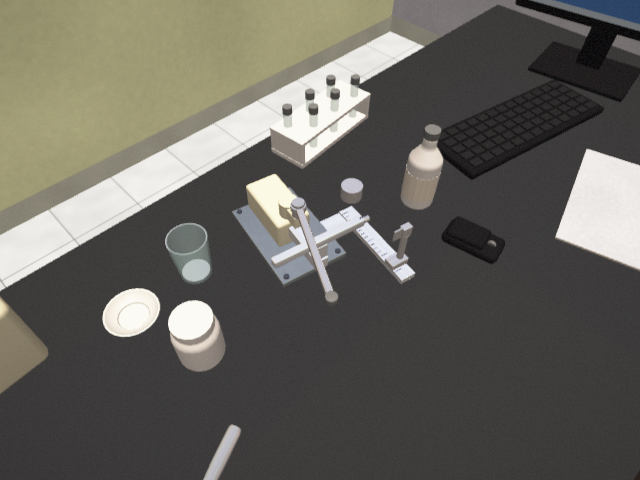

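The scene view shows the bar running from (225,232) to (322,283), the lever from its pivot (243,278) to its knob (346,214), and the rider post tip at (233,198). The side view shows the bar from (275,261) to (368,220), the knob at (331,296) and the post tip at (403,228).

```bash
python3 - <<'E'
from h import *
A={'scene':np.load('scene0.npy'),'side':np.load('side0.npy')}
q={'scene':dict(b1=(228,234),bm=(260,250),b2=(318,280),knob=(346,214),piv=(243,275),post=(233,198)),
 'side':dict(b1=(280,258),b2=(360,224),knob=(331,296),piv=(298,204),post=(403,230))}
for n in q:
    for k,(u,v) in q[n].items(): print(n,k,np.round(np.median(A[n][v-1:v+2,u-1:u+2].reshape(-1,3),0),4))
# bar & lever: fit from clouds in neighbourhood
c0=A['scene'][250,260][:2]
for n in A:
    P=A[n].reshape(-1,3); P=P[np.linalg.norm(P[:,:2]-c0,axis=1)<0.2]
    for nm,lo,hi in(('bar',.099,.1065),('lev',.117,.1245)):
        S=P[(P[:,2]>lo)&(P[:,2]<hi)]
        best=None
        rng=np.random.default_rng(0)
        for _ in range(500):
            a,b=S[rng.choice(len(S),2,False),:2]; dd=b-a; L=np.linalg.norm(dd)
            if L<.05: continue
            m=abs(np.cross(dd/L,S[:,:2]-a))<.006
            if best is None or m.sum()>best.sum(): best=m
        S=S[best]; m=np.median(S,0)
        vx,vy,x,y=cv2.fitLine(S[:,:2].astype(np.float32),cv2.DIST_HUBER,0,.01,.01).ravel()
        t=(S[:,:2]-[x,y])@[vx,vy]
        print(n,nm,len(S),'ang',np.degrees(np.arctan2(vy,vx)),'ends',np.array([x,y])+np.percentile(t,.5)*np.array([vx,vy]),np.array([x,y])+np.percentile(t,99.5)*np.array([vx,vy]),S[:,2].mean())
E
```

```text
scene b1 [ 0.6321 -0.1515  0.1007]
scene bm [ 0.6428 -0.093   0.1011]
scene b2 [0.663  0.0046 0.1018]
scene knob [0.5473 0.0037 0.1205]
scene piv [ 0.7075 -0.0833  0.126 ]
scene post [ 0.5636 -0.1794  0.1041]
side b1 [ 0.6524 -0.0015  0.1039]
side b2 [ 0.6173 -0.1457  0.097 ]
side knob [0.5423 0.0017 0.123 ]
side piv [ 0.6993 -0.0842  0.1276]
side post [ 0.5567 -0.1798  0.1043]
scene bar 705 ang 77.58871 ends [ 0.62498255 -0.16020568] [0.66249135 0.01023396] 0.10118253532759588
scene lev 819 ang -28.850609 ends [0.54130426 0.00696982] [ 0.71779454 -0.09025965] 0.11932350634116437
side bar 687 ang 77.13331 ends [ 0.61722305 -0.16464878] [0.65691625 0.00912503] 0.1032988584117562
side lev 806 ang -28.70047 ends [0.53504097 0.00572234] [ 0.69616641 -0.08249299] 0.12155225179679434<stdin>:18: DeprecationWarning: Arrays of 2-dimensional vectors are deprecated. Use arrays of 3-dimensional vectors instead. (deprecated in NumPy 2.0)
```

```bash
cat >> h.py <<'E'
def delta(p,yaw=-102.6):
    T=tool(); r=T[:3,:3]; g=R.from_euler('xyz',[180,0,yaw],degrees=True).as_matrix()
    print('mm',np.round(1000*r.T@(np.array(p)-T[:3,3]),1),'rot',np.round(np.degrees(R.from_matrix(r.T@g).as_rotvec())/5,2))
E
python3 - <<'E'
from h import *
delta([.54,-.06,.31])
print(ctrl.calibration('wrist')['hand_eye'])
P=np.load('scene0.npy')
for n,(u,v) in dict(bottle=(103,174),jar=(428,320),beak=(330,375)).items(): print(n,P[v,u])
E
```

```text
mm [-487.4  434.8  -83.7] rot [ 2.000e-02  1.000e-02 -1.151e+01]
[[-2.76758379e-06 -9.65700721e-01 -2.59657693e-01  7.00390255e-02]
 [ 9.99999303e-01 -3.09208178e-04  1.13932684e-03  3.96605038e-04]
 [-1.18053703e-03 -2.59657509e-01  9.65700049e-01 -1.59757030e-01]
 [ 0.00000000e+00  0.00000000e+00  0.00000000e+00  1.00000000e+00]]
bottle [ 0.64497336 -0.33941685  0.16774964]
jar [0.66506331 0.15806476 0.09367222]
beak [0.77301411 0.06392695 0.07369867]
```

>>> {"method": "arm_command", "body": {"steps": [{"translation": [-40, 35, -84], "rotation": [0, 0, -1.6], "claw": 87}, {"translation": [-487, 435, -84], "rotation": [0, 0, -11.5], "claw": 40}, {"translation": [-487, 435, -84], "rotation": [0, 0, -11.5], "claw": 40}, {"translation": [-487, 435, -84], "rotation": [0, 0, -11.5], "claw": 40}, {"translation": [-487, 435, -84], "rotation": [0, 0, -11.5], "claw": 40}]}}

```text
clock: 0.6
tool_pos: [0.3374, -0.4339, 0.2819]
orientation: [180.0, 0.0, -117.4]
force: [1.3, 0.1, 0.7]
opening: 0.0606
gripper_force: 0.0
```

```bash
python3 -c "
from h import *
delta([.54,-.06,.31])"
```

```text
mm [-425.2   -7.6  -28. ] rot [ 0.    0.   -2.97]
```

>>> {"method": "arm_command", "body": {"steps": [{"translation": [-425, -8, -28], "rotation": [0, 0, -3], "claw": 34}, {"translation": [-425, -8, -28], "rotation": [0, 0, -3], "claw": 34}, {"translation": [-425, -8, -28], "rotation": [0, 0, -3], "claw": 34}, {"translation": [-425, -8, -28], "rotation": [0, 0, -3], "claw": 34}, {"translation": [-425, -8, -28], "rotation": [0, 0, -3], "claw": 34}]}}

```text
clock: 1.1
tool_pos: [0.4577, -0.2152, 0.2987]
orientation: [-180.0, 0.0, -102.7]
force: [0.5, -0.2, 0.5]
opening: 0.0341
gripper_force: 0.0
```

```bash
python3 -c "
from h import *
delta([.54,-.06,.31])"
```

```text
mm [-169.5  -46.   -11.3] rot [-0.    0.   -0.03]
```

>>> {"method": "arm_command", "body": {"steps": [{"translation": [-169, -46, -11], "rotation": [0, 0, 0], "claw": 34}, {"translation": [-169, -46, -11], "rotation": [0, 0, 0], "claw": 34}, {"translation": [-169, -46, -11], "rotation": [0, 0, 0], "claw": 34}, {"translation": [-169, -46, -11], "rotation": [0, 0, 0], "claw": 34}, {"translation": [-169, -46, -11], "rotation": [0, 0, 0], "claw": 34}]}}

```text
clock: 1.6
tool_pos: [0.5407, -0.0596, 0.3089]
orientation: [179.9, -0.0, -102.6]
force: [-1.0, 0.2, -0.8]
opening: 0.0339
gripper_force: 0.0
```

>>> {"method": "arm_command", "body": {"steps": [{"translation": [0, 0, 0], "rotation": [0, 0, 0], "claw": 34}, {"translation": [0, 0, 0], "rotation": [0, 0, 0], "claw": 34}]}}

```text
clock: 1.8
tool_pos: [0.539, -0.063, 0.3093]
orientation: [180.0, -0.0, -102.8]
force: [0.1, -0.0, -0.7]
opening: 0.034
gripper_force: 0.0
```

```bash
python3 - <<'E'
from h import *
T=tool(); p,d=ctrl.snapshot('wrist'); print(T.round(4))
cv2.imwrite('pics/w0.png',p[:,:,::-1]); np.save('w0.npy',cloud('wrist',d,T))
E
```

```text
[[-2.211e-01 -9.752e-01 -6.000e-04  5.390e-01]
 [-9.752e-01  2.211e-01 -1.000e-04 -6.300e-02]
 [ 2.000e-04  6.000e-04 -1.000e+00  3.093e-01]
 [ 0.000e+00  0.000e+00  0.000e+00  1.000e+00]]
```

View pics/w0.png

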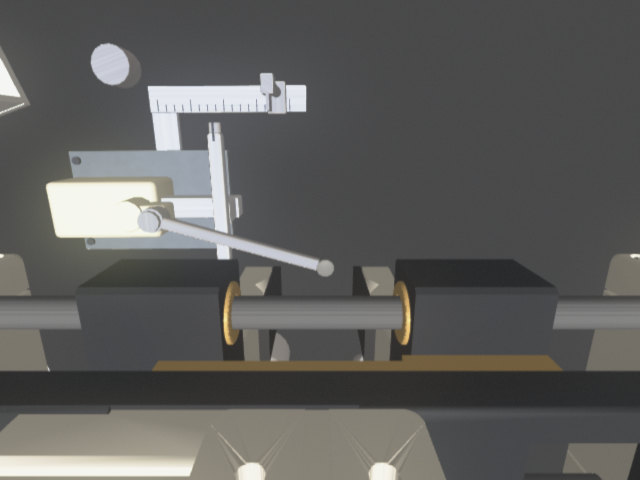

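The wrist view shows the bar's pointer tip near (216,126), the rider around (270,90), the lever pivot at (151,219) and the knob at (325,268). I'll zoom in on the rider and pointer.

```bash
python3 - <<'E'
from h import *
p=cv2.imread('pics/w0.png'); P=np.load('w0.npy')
cv2.imwrite('pics/w0c.png',cv2.resize(p[65:165,195:315],None,fx=6,fy=6,interpolation=cv2.INTER_CUBIC)[:600])
for v in range(70,118,3): print(v,' '.join(f'{1000*P[v,u,2]:4.0f}' for u in range(255,300,3)))
S=P.reshape(-1,3); S=S[(S[:,2]>.09)&(S[:,2]<.112)]
ex=np.array([.9755,-.22]); ey=np.array([.22,.9755])
B=P[140:250,205:240].reshape(-1,3); B=B[(B[:,2]>.097)&(B[:,2]<.107)]
vx,vy,x,y=cv2.fitLine(B[:,:2].astype(np.float32),cv2.DIST_HUBER,0,.01,.01).ravel(); print('bar ang',np.degrees(np.arctan2(vy,vx)),x,y,B[:,2].mean())
E
```

```text
70    4    1   -2    1    3    2    2    0    2    3    2    0    0    2    2
73    1    1  107  108  105  107    2    3    2    3    1    3    0    1    4
76    2    3  108  109  108  108  100    3    2    2    2   -0    0    1   -0
79    2    0  107  107  107  108  102   -0    2    3    2    1    0    2    1
82    2    2  108  108  108  107  102   27   27   28    1    1    1    0  469
85   13   11  108  107  107  108  103   75   28   28   23   12   13   14   14
88   14   12  106  108  109  108  105   74   42   26   24   15   14   13   13
91   14   14  108  107  106  108  105   64   43   27   26   13   12   13   14
94   13   14   14   95  108   95   96   49   34   26   26   13   15   13   11
97   15   15   14   14  106   95   27   27   26   28   27   15   14   14   14
100   14   14   13   14  108   95   27   28   28   27   25   14   12   13   13
103   15   13   14   16  108   96   26   26   26   27   26   13   13   14   13
106   14   14   13   13  107   98   28   27   27   27   26   14   13   13   12
109   15   14   14   14  108   97   27   27   27   27   26   15   12   13   14
112    1    0    1    1    1   27   27   28   28   26   26    0    2    2    2
115    1    3    1    1    2    1   -0    2    2    3    4   -0    3    2    3
bar ang 77.854904 0.6318923 -0.10661938 0.10370269218244169
```

View pics/w0c.png

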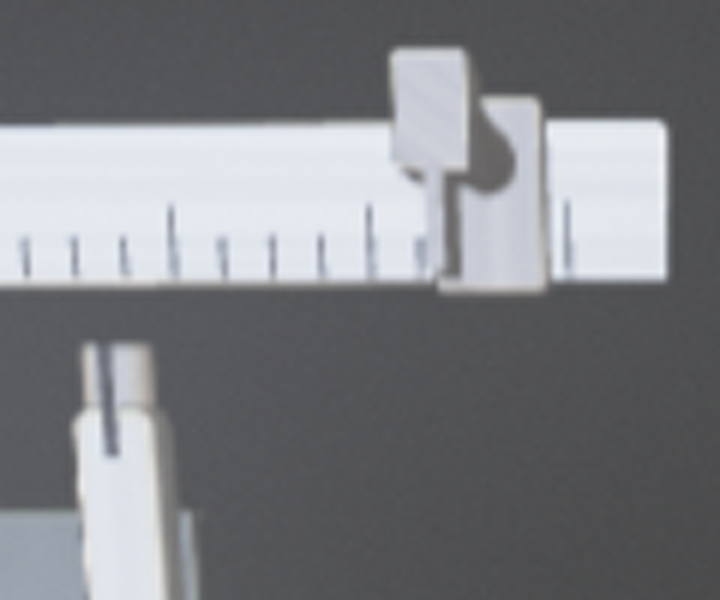

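The thin blade runs along u≈267 with its end near v=111. The pointer's groove end is at about (212.5,124).

```bash
cat >> h.py <<'E'
def rayz(name,u,v,z,T=None):
    c=ctrl.calibration(name); f,cx,cy=K(c); w=np.array([(u-cx)/f,(v-cy)/f,1])
    if name=='wrist': M=T@np.array(c['hand_eye']); o=M[:3,3]; w=M[:3,:3]@w
    else:
        r=R.from_rotvec(np.ravel(c['rvec'])).as_matrix(); o=-r.T@np.ravel(c['tvec']); w=r.T@w
    return o+w*(z-o[2])/w[2]
E
python3 - <<'E'
from h import *
T=tool(); P=np.load('w0.npy')
a=np.radians(-12.4); ex=np.array([np.cos(a),np.sin(a)]); ey=np.array([-ex[1],ex[0]])
m=rayz('wrist',267.2,110,.106,T)[:2]; t=rayz('wrist',212.5,123,.101,T)[:2]; pv=rayz('wrist',151,219,.127,T)[:2]; kn=rayz('wrist',325,268,.122,T)[:2]
print('mark',m,'tip',t,'d',ex@(m-t),ey@(m-t),'mid',t+.095*ey,'pivot',pv,'mid from pivot',pv-.065*ex)
k=kn-pv; print('lever',np.linalg.norm(k), np.radians(167.6)-np.arctan2(k[1],k[0]))
# rule direction via top edge z~.014
S=P[80:115,150:262].reshape(-1,3); S=S[(S[:,2]>.008)&(S[:,2]<.019)]
print('rule ang',np.degrees(np.arctan2(*cv2.fitLine(S[:,:2].astype(np.float32),cv2.DIST_L2,0,.01,.01).ravel()[1::-1])))
mid=t+.095*ey
g=mid+.066*ey; print('grip',g); delta([*g,.16],-102.4); delta([*g,.078],-102.4)
E
```

```text
mark [ 0.56454713 -0.16363989] tip [ 0.62125696 -0.16427132] d -0.05552250821889896 -0.011560908804361414 mid [ 0.64165682 -0.07148745] pivot [ 0.70066418 -0.08817961] mid from pivot [ 0.63718048 -0.07422182]
lever 0.18092553436626257 0.3089759051914194
rule ang -11.568287
grip [ 0.65582935 -0.00702708]
mm [ -80.8 -101.5  149.4] rot [ 0.   -0.   -0.08]
mm [ -80.8 -101.5  231.4] rot [ 0.   -0.   -0.08]
```

>>> {"method": "arm_command", "body": {"steps": [{"translation": [-50, -60, 30], "rotation": [0, 0, -0.1], "claw": 34}, {"translation": [-85, -102, 90], "rotation": [0, 0, -0.1], "claw": 34}, {"translation": [-85, -102, 110], "rotation": [0, 0, -0.1], "claw": 34}, {"translation": [-85, -102, 150], "rotation": [0, 0, -0.1], "claw": 34}, {"translation": [-85, -102, 150], "rotation": [0, 0, -0.1], "claw": 34}]}}

```text
clock: 2.35
tool_pos: [0.6553, -0.003, 0.1533]
orientation: [179.5, -0.2, -102.4]
force: [-1.2, -0.2, -1.1]
opening: 0.0339
gripper_force: 0.0
```

>>> {"method": "arm_command", "body": {"steps": [{"translation": [0, 0, 0], "rotation": [0, 0, 0], "claw": 34}, {"translation": [0, 0, 0], "rotation": [0, 0, 0], "claw": 34}]}}

```text
clock: 2.55
tool_pos: [0.6583, -0.003, 0.1619]
orientation: [-179.9, 0.0, -102.3]
force: [-0.0, 0.4, 1.0]
opening: 0.0342
gripper_force: 0.0
```

```bash
python3 - <<'E'
from h import *
T=tool(); p,d=ctrl.snapshot('wrist')
cv2.imwrite('pics/w1.png',p[:,:,::-1]); np.save('w1.npy',cloud('wrist',d,T)); print(T[:3,3],ctrl.get_obs()['orientation'])
a=np.radians(-12.2); ex=np.array([np.cos(a),np.sin(a)]); ey=np.array([-ex[1],ex[0]])
g=np.array([.64166,-.07149])+.07*ey; delta([*g,.078],-102.2)
E
```

```text
[ 0.65833204 -0.00304368  0.16187252] [-1.79783306e+02  6.43126709e-02 -1.02269920e+02]
mm [ 0.8  2.4 84.7] rot [-0.04  0.01 -0.01]
```

View pics/w1.png

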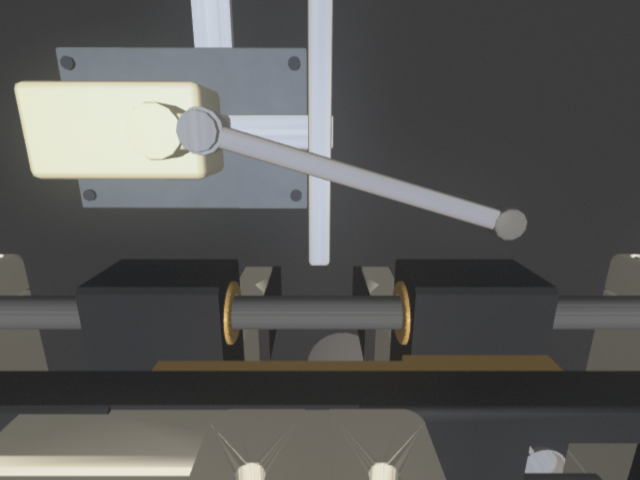

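The bar's left end is at (319,263), centred between the fingers, and nothing obstructs the descent.

```bash
python3 - <<'E'
from h import *
T=tool()
for u,v in((319,264),(319,10)): 
    q=rayz('wrist',u,v,.103,T); print(q, (T[:3,:3].T@(q-T[:3,3])*1000).round(1))
E
```

```text
[0.6595127 0.0102722 0.103    ] [-12.9   2.2  59.7]
[ 0.62828614 -0.13457099  0.103     ] [135.3   1.9  59.5]
```

>>> {"method": "arm_command", "body": {"steps": [{"translation": [0, 1, 30], "rotation": [0, 0, 0], "claw": 34}, {"translation": [0, 1, 50], "rotation": [0, 0, 0], "claw": 34}, {"translation": [0, 1, 70], "rotation": [0, 0, 0], "claw": 34}, {"translation": [0, 1, 83], "rotation": [0, 0, 0], "claw": 34}, {"translation": [0, 1, 83], "rotation": [0, 0, 0], "claw": 34}]}}

```text
clock: 3.1
tool_pos: [0.6564, -0.0022, 0.0769]
orientation: [180.0, 0.0, -102.3]
force: [0.6, 0.5, -0.2]
opening: 0.0343
gripper_force: 0.0
```

>>> {"method": "arm_command", "body": {"steps": [{"translation": [0, 1, 0], "rotation": [0, 0, 0], "claw": 16.5}, {"translation": [0, 1, 0], "rotation": [0, 0, 0], "claw": 16.5}, {"translation": [0, 1, 0], "rotation": [0, 0, 0], "claw": 16.5}, {"translation": [0, 1, 0], "rotation": [0, 0, 0], "claw": 16.5}, {"translation": [0, 1, 0], "rotation": [0, 0, 0], "claw": 16.5}]}}

```text
clock: 3.6
tool_pos: [0.6561, -0.0016, 0.0769]
orientation: [-180.0, 0.0, -102.2]
force: [0.9, -0.1, 0.5]
opening: 0.0165
gripper_force: 0.2
```

>>> {"method": "arm_command", "body": {"steps": [{"translation": [0, 6, 0], "rotation": [0, 0, 0], "claw": 16.5}, {"translation": [0, 16, 0], "rotation": [0, 0, 0], "claw": 16.5}, {"translation": [0, 26, 0], "rotation": [0, 0, 0], "claw": 16.5}, {"translation": [0, 36, 0], "rotation": [0, 0, 0], "claw": 16.5}, {"translation": [0, 46, 0], "rotation": [0, 0, 0], "claw": 16.5}]}}

```text
clock: 4.1
tool_pos: [0.6123, 0.008, 0.077]
orientation: [-179.8, 0.0, -102.2]
force: [7.4, -2.4, -4.4]
opening: 0.0165
gripper_force: 3.6
```

>>> {"method": "arm_command", "body": {"steps": [{"translation": [0, 8, 0], "rotation": [0, 0, 0], "claw": 16.5}, {"translation": [0, 8, 0], "rotation": [0, 0, 0], "claw": 16.5}, {"translation": [0, 8, 0], "rotation": [0, 0, 0], "claw": 16.5}]}}

```text
clock: 4.4
tool_pos: [0.6043, 0.0098, 0.077]
orientation: [-179.9, 0.0, -102.2]
force: [5.3, -2.2, -1.6]
opening: 0.0165
gripper_force: 2.9
```

```bash
python3 - <<'E'
from h import *
T=tool(); print(T[:3,3])
for n in('scene','side','wrist'):
    p,d=ctrl.snapshot(n); cv2.imwrite(f'pics/{n}2.png',p[:,:,::-1]); np.save(f'{n}2.npy',cloud(n,d,T))
a=cv2.imread('pics/scene2.png')[150:300,180:380]; b=cv2.imread('pics/side2.png')[180:330,260:460]; c=cv2.imread('pics/wrist2.png')
cv2.imwrite('pics/m2.png',np.vstack([np.hstack([cv2.resize(x,(400,300),interpolation=cv2.INTER_CUBIC) for x in(a,b)]),np.hstack([cv2.resize(c,(400,300)),np.zeros((300,400,3),np.uint8)])]))
E
```

```text
[0.60430527 0.00978176 0.07699931]
```

View pics/m2.png

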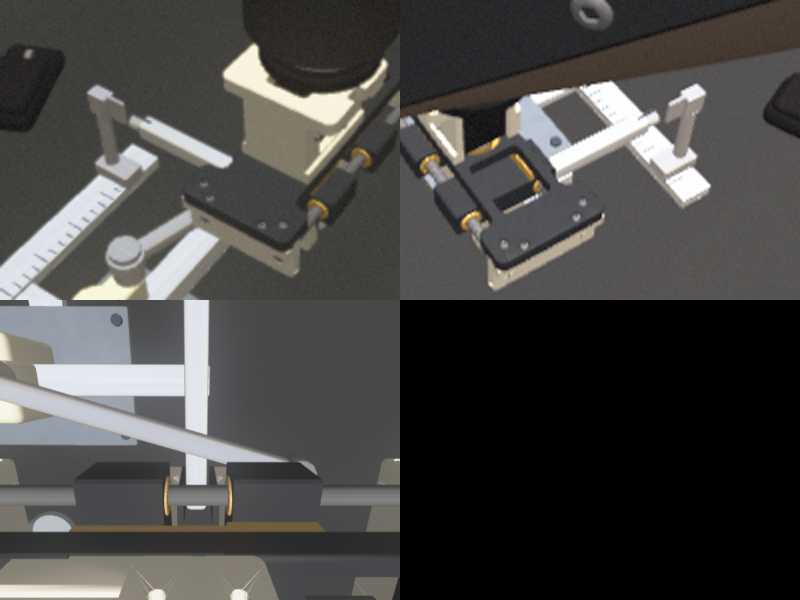

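The bar has come out with the fingers, and the pointer is nearly opposite the blade. I'll zoom in on both views of the index.

```bash
python3 - <<'E'
import cv2,numpy as np
a=cv2.imread('pics/scene2.png')[185:235,215:265]; b=cv2.imread('pics/side2.png')[210:260,370:420]
cv2.imwrite('pics/m3.png',np.hstack([cv2.resize(x,(400,400),interpolation=cv2.INTER_CUBIC) for x in(a,b)]))
E
```

```text
(no output)
```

View pics/m3.png

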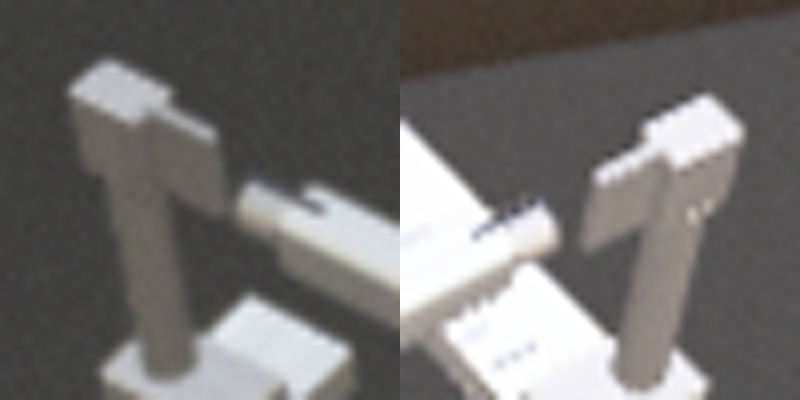

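In the scene crop the blade's tip corner is at (242,201.5) and the pointer groove end at (246,208). In the side crop they are at (394.5,232) and (388,235.5).

```bash
python3 - <<'E'
from h import *
T=tool(); a=np.radians(-12.2); ex=np.array([np.cos(a),np.sin(a)]); ey=np.array([-ex[1],ex[0]])
for n,m,t in(('scene',(241.7,201.2),(245.5,207.7)),('side',(394.2,231.8),(387.5,235.2))):
    M=rayz(n,*m,.106)[:2]; t=rayz(n,*t,.101)[:2]; print(n,M,t,'tip x',1000*ex@(t-M),'y',1000*ey@(t-M))
# bar line from wrist picture: bar columns at rows
for u,v in((314,330),(314,20)):
    q=rayz('wrist',u,v,.103,T); print((T[:3,:3].T@(q-T[:3,3])*1000).round(1))
E
```

```text
scene [ 0.5668136 -0.1619828] [ 0.57327015 -0.15260016] tip x 4.327950646587568 y 10.535174319175251
side [ 0.56332451 -0.16532779] [ 0.56850779 -0.15598021] tip x 3.090852867645854 y 10.231835738252904
[-10.3  -0.6 -26. ]
[106.7  -0.4 -26.1]
```

>>> {"method": "arm_command", "body": {"steps": [{"translation": [0, 3, 0], "rotation": [0, 0, 0], "claw": 16.5}, {"translation": [0, 3, 0], "rotation": [0, 0, 0], "claw": 16.5}, {"translation": [0, 3, 0], "rotation": [0, 0, 0], "claw": 16.5}, {"translation": [0, 3, 0], "rotation": [0, 0, 0], "claw": 16.5}, {"translation": [0, 3, 0], "rotation": [0, 0, 0], "claw": 16.5}]}}

```text
clock: 5.05
tool_pos: [0.6018, 0.0103, 0.077]
orientation: [-179.9, 0.0, -102.2]
force: [4.9, -1.4, -2.6]
opening: 0.0163
gripper_force: 2.9
```

>>> {"method": "arm_command", "body": {"steps": [{"translation": [4, 0, 0], "rotation": [0, 0, 0], "claw": 16.5}, {"translation": [8, 0, 0], "rotation": [0, 0, 0], "claw": 16.5}, {"translation": [12, 0, 0], "rotation": [0, 0, 0], "claw": 16.5}, {"translation": [16, 0, 0], "rotation": [0, 0, 0], "claw": 16.5}, {"translation": [20, 0, 0], "rotation": [0, 0, 0], "claw": 16.5}]}}

```text
clock: 5.55
tool_pos: [0.5991, -0.0077, 0.0779]
orientation: [-179.7, 0.2, -102.2]
force: [5.6, 5.6, 0.3]
opening: 0.0165
gripper_force: 3.8
```

```bash
python3 - <<'E'
from h import *
T=tool(); print(T[:3,3],ctrl.get_obs()['orientation'])
a=cv2.cvtColor(ctrl.snapshot('scene')[0],4)[185:235,215:265]; b=cv2.cvtColor(ctrl.snapshot('side')[0],4)[210:260,370:420]
cv2.imwrite('pics/m4.png',np.hstack([cv2.resize(x,(400,400),interpolation=cv2.INTER_CUBIC) for x in(a,b)]))
E
```

```text
[ 0.59914896 -0.00773094  0.07786129] [-179.67685198    0.18385529 -102.19314996]
```

View pics/m4.png

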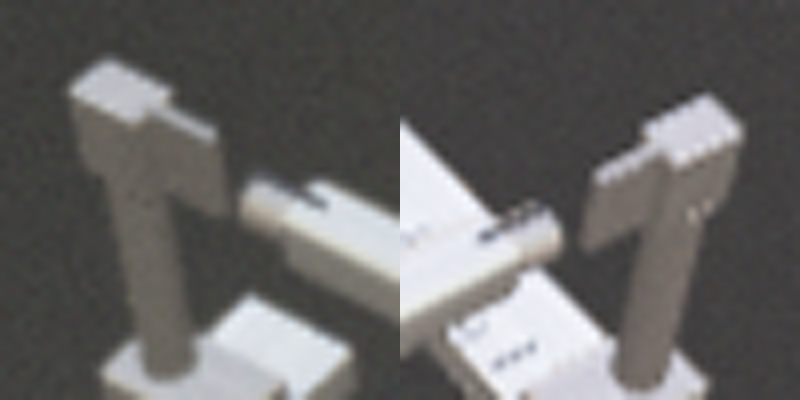

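The pointer's groove is now practically in line with the blade in both views: about (252,176) in the scene crop and (147,208) in the side crop. I'll keep sliding right to close the lever.

>>> {"method": "arm_command", "body": {"steps": [{"translation": [5, 0.5, 0], "rotation": [0, 0, 0], "claw": 16.5}, {"translation": [10, 0.5, 0], "rotation": [0, 0, 0], "claw": 16.5}, {"translation": [15, 0.5, 0], "rotation": [0, 0, 0], "claw": 16.5}, {"translation": [20, 0.5, 0], "rotation": [0, 0, 0], "claw": 16.5}, {"translation": [25, 0.5, 0], "rotation": [0, 0, 0], "claw": 16.5}]}}

```text
clock: 6.15
tool_pos: [0.5937, -0.032, 0.078]
orientation: [-179.6, 0.2, -102.2]
force: [7.1, 5.7, -0.1]
opening: 0.0165
gripper_force: 4.3
```

>>> {"method": "arm_command", "body": {"steps": [{"translation": [5, 0, 0], "rotation": [0, 0, 0], "claw": 16.5}, {"translation": [10, 0, 0], "rotation": [0, 0, 0], "claw": 16.5}, {"translation": [15, 0, 0], "rotation": [0, 0, 0], "claw": 16.5}, {"translation": [20, 0, 0], "rotation": [0, 0, 0], "claw": 16.5}, {"translation": [25, 0, 0], "rotation": [0, 0, 0], "claw": 16.5}]}}

```text
clock: 6.65
tool_pos: [0.5885, -0.0564, 0.078]
orientation: [-179.6, 0.2, -102.2]
force: [7.1, 6.2, 0.3]
opening: 0.0166
gripper_force: 4.3
```

>>> {"method": "arm_command", "body": {"steps": [{"translation": [3, 0, 0], "rotation": [0, 0, 0], "claw": 16.5}, {"translation": [6, 0, 0], "rotation": [0, 0, 0], "claw": 16.5}, {"translation": [8, 0, 0], "rotation": [0, 0, 0], "claw": 16.5}, {"translation": [8, 0, 0], "rotation": [0, 0, 0], "claw": 16.5}]}}

```text
clock: 7.05
tool_pos: [0.5871, -0.0645, 0.0781]
orientation: [-179.6, 0.2, -102.2]
force: [8.7, 3.8, -0.1]
opening: 0.0166
gripper_force: 4.4
```

```bash
python3 - <<'E'
from h import *
T=tool(); o=ctrl.get_obs(); print(T[:3,3],o['orientation'],o['force'],o['gripper_force'])
a0=cv2.cvtColor(ctrl.snapshot('scene')[0],4)[185:235,215:265]; b0=cv2.cvtColor(ctrl.snapshot('side')[0],4)[210:260,370:420]
w=cv2.cvtColor(ctrl.snapshot('wrist')[0],4); cv2.imwrite('pics/w5.png',w)
cv2.imwrite('pics/m5.png',np.hstack([cv2.resize(w,(500,375)),np.vstack([cv2.resize(x,(300,300),interpolation=cv2.INTER_CUBIC) for x in(a0,b0)])[:375] if 0 else np.vstack([cv2.resize(x,(187,187),interpolation=cv2.INTER_CUBIC) for x in(a0,b0)]+[np.zeros((1,187,3),np.uint8)])]))
E
```

```text
[ 0.58714534 -0.0645014   0.07805287] [-1.79595486e+02  1.69566121e-01 -1.02172471e+02] [ 8.71131532  3.77770045 -0.06213434] 4.353538832496042
```

View pics/m5.png

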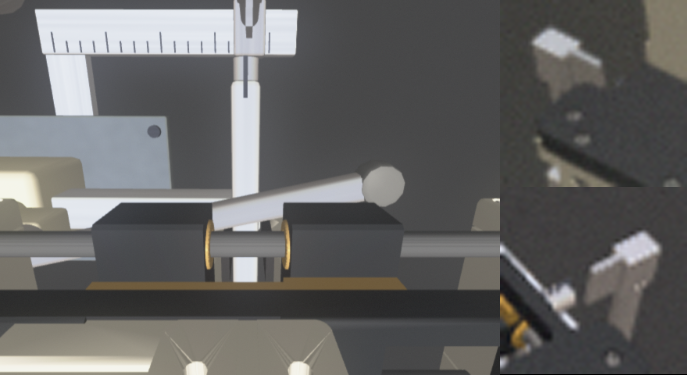

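The wrist view shows the groove at about (245,78) and the blade at about (249,25), so they are nearly aligned. The knob is at (383,186), with the lever swung to the right.

```bash
python3 - <<'E'
from h import *
T=tool(); a=np.radians(-12.2); ex=np.array([np.cos(a),np.sin(a)]); ey=np.array([-ex[1],ex[0]])
kn=rayz('wrist',383*1.28,186*1.28,.122,T)[:2]
for pv in([.7007,-.0882],[.7035,-.086]):
    k=kn-np.array(pv); print('lever',np.linalg.norm(k),.3+np.radians(167.8)-.0-(np.arctan2(k[1],k[0])%(2*np.pi))  , .3+ (np.arctan2(k[1],k[0])%(2*np.pi))-np.radians(167.8))
w=cv2.imread('pics/w5.png'); cv2.imwrite('pics/w5c.png',cv2.resize(w[0:130,280:370],None,fx=4.6,fy=4.6,interpolation=cv2.INTER_CUBIC))
print('g',ey@(T[:2,3]-[.64166,-.07149]))
E
```

```text
lever 0.17934698857270365 0.0946919532145376 0.505308046785462
lever 0.18214368369401887 0.08249645542692985 0.5175035445730698
g -0.004687200273253076
```

View pics/w5c.png

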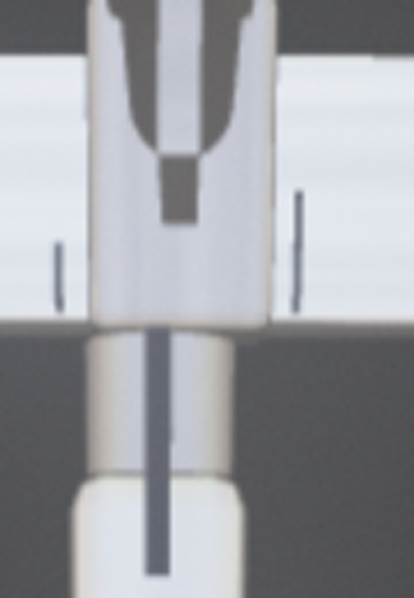

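The blade's end is at crop (179,155) and the groove at (157,330), so the bar needs slightly more pull. The lever is at about 0.51 rad, so it has a few mm left to go.

```bash
python3 - <<'E'
from h import *
T=tool(); f=4.6
m=rayz('wrist',280+179/f-.4,155/f-.4,.106,T); t=rayz('wrist',280+157/f-.4,330/f-.4,.101,T)
print((T[:3,:3].T@(m-t)*1000).round(2))
E
```

```text
[10.95  1.65 -5.04]
```

>>> {"method": "arm_command", "body": {"steps": [{"translation": [2, 0.5, 0], "rotation": [0, 0, 0], "claw": 16.5}, {"translation": [4, 1, 0], "rotation": [0, 0, 0], "claw": 16.5}, {"translation": [6, 1, 0], "rotation": [0, 0, 0], "claw": 16.5}, {"translation": [6, 1, 0], "rotation": [0, 0, 0], "claw": 16.5}]}}

```text
clock: 7.6
tool_pos: [0.5855, -0.0699, 0.0783]
orientation: [-179.5, 0.2, -102.2]
force: [10.4, 5.0, 0.3]
opening: 0.0164
gripper_force: 4.6
```

>>> {"method": "arm_command", "body": {"steps": [{"translation": [2, 0, 0], "rotation": [0, 0, 0], "claw": 16.5}, {"translation": [2, 0, 0], "rotation": [0, 0, 0], "claw": 16.5}, {"translation": [2, 0, 0], "rotation": [0, 0, 0], "claw": 16.5}]}}

```text
clock: 7.9
tool_pos: [0.585, -0.0718, 0.0783]
orientation: [-179.5, 0.2, -102.2]
force: [9.3, 4.7, -0.2]
opening: 0.0165
gripper_force: 4.6
```

>>> {"method": "arm_command", "body": {"steps": [{"translation": [2, 0, 0], "rotation": [0, 0, 0], "claw": 16.5}, {"translation": [2, 0, 0], "rotation": [0, 0, 0], "claw": 16.5}, {"translation": [2, 0, 0], "rotation": [0, 0, 0], "claw": 16.5}]}}

```text
clock: 8.2
tool_pos: [0.585, -0.0728, 0.0783]
orientation: [-179.5, 0.3, -102.1]
force: [8.8, 10.2, 0.7]
opening: 0.0164
gripper_force: 9.8
```

>>> {"method": "arm_command", "body": {"steps": [{"translation": [2, 0, 0], "rotation": [0, 0, 0], "claw": 16.5}, {"translation": [2, 0, 0], "rotation": [0, 0, 0], "claw": 16.5}, {"translation": [2, 0, 0], "rotation": [0, 0, 0], "claw": 16.5}, {"translation": [2, 0, 0], "rotation": [0, 0, 0], "claw": 16.5}, {"translation": [2, 0, 0], "rotation": [0, 0, 0], "claw": 16.5}]}}

```text
clock: 8.7
tool_pos: [0.5851, -0.0731, 0.0783]
orientation: [-179.5, 0.4, -102.1]
force: [8.2, 19.0, 0.0]
opening: 0.0167
gripper_force: 13.9
```

```bash
python3 - <<'E'
from h import *
T=tool(); w=cv2.cvtColor(ctrl.snapshot('wrist')[0],4); np.save('T6.npy',T); cv2.imwrite('pics/w6.png',w)
cv2.imwrite('pics/w6v.png',np.hstack([cv2.resize(w,(480,360)),cv2.resize(w[0:120,270:370],(300,360),interpolation=cv2.INTER_CUBIC)]))
E
```

```text
(no output)
```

View pics/w6v.png

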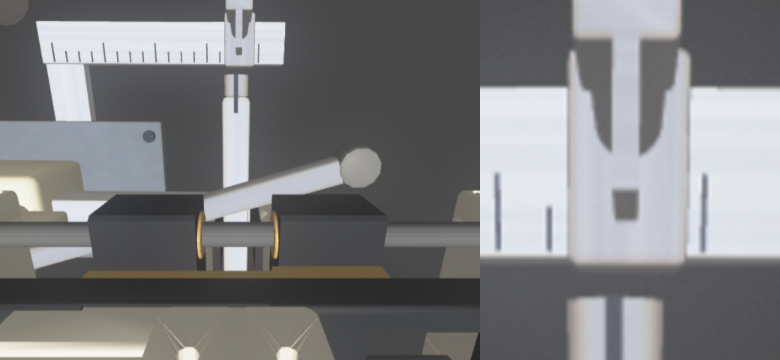

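The groove (u≈614) and the blade (u≈626) agree to within about 4 px, or 1–2 mm. The knob is at (361,167), and the side force rose to 19 N with no motion, so the lever is on its stop.

```bash
python3 - <<'E'
from h import *
T=np.load('T6.npy')
kn=rayz('wrist',361*4/3,167*4/3,.122,T)[:2]
for pv in([.7007,-.0882],[.7035,-.086]):
    k=kn-np.array(pv); print(np.linalg.norm(k),.3+(np.arctan2(k[1],k[0])%(2*np.pi))-np.radians(167.8))
m=rayz('wrist',270+146/3,150/3,.106,T); t=rayz('wrist',270+133.5/3,298/3,.101,T)
print((T[:3,:3].T@(m-t)*1000).round(2),ctrl.get_obs()['force'])
E
```

```text
0.17957239923821847 0.5883963050051935
0.1825410650927532 0.5992578206504695
[15.23  1.45 -5.11] [ 9.24386855 18.74071757  0.12895294]
```

```bash
python3 -c "
from plant import ctrl
print(ctrl.close_job())"
```

```text
the job is handed in; nothing more can be done
None
```

I handed the job in with the bar still held about 1.5 mm from the index blade, the lever closed on its stop (about 0.59 rad by camera), and the clock at about 9 s; the hand-in returned no verdict.

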